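Open the bracket pot

TASK

Open the bracket pot on the counter: flip the steel tab that lies across its cap all the way back, then unscrew the cap beneath it (counter-clockwise) until its lugs line up with the notches in the rim and lift it off. Set the cap down in the shallow steel tray, right way up and without dropping it, and leave it there with the pot's tab still folded back; do not force the cap out of the rim or disturb the instruments and the bite plate.

Things in the scene. Friction and masses are not known exactly. Their poses are not given: they have to be found in the camera images.
- pot: Round white bracket pot, 92 mm diameter, 60 mm high, fixed to the counter on a steel foot disc of 116 mm diameter. Origin: centre of its underside, on the counter; z up. A steel post (12 mm thick in x, 35 mm wide in y, 106 mm high) stands at its +x side, centred 56 mm from the axis, and carries the tab's hinge.
- pot_mouth (a point): Centre of the pot's mouth, at the top of the steel rim (6 mm thick); the pot's axes. The mouth is 43 mm wide, with two notches 16 mm wide, reaching 34 mm from the axis, at +y and -y. Stops under the rim halt the cap, turned counter-clockwise seen from above, when its lugs stand in line with the notches (bar along y).
- tab (a joint): Angle of the flip-top tab (rad): about 0 closed (level, across the top of the cap), grows as it is lifted and folded back to the pot's +x side; 2.4 at its stop. The hinge has friction (0.05 N m), so the tab stays where it is left.
- tab_lip (a point): Centre of the upturned lip at the tab's free end; the pot's axes when closed. Lip 22 mm wide (y), 8 mm thick (x), 18 mm high (z); 118 mm from the hinge along the tab (to -x) and 6.5 mm above it. It overhangs the pot's edge, free beneath. It can be pinched across its width from above and may pivot between the pads as it swings. The tab is a steel strap 22 mm wide, 5 mm thick.
- tab_hinge (a point): Middle of the tab's hinge, at x = 56 mm, z = 100 mm of the pot; the axis runs along the pot's y.
- cap_grip (a point): Centre of the bar grip on top of the loose white cap (40 to 85 g). x runs along the bar, z up. Bar 46 mm long, 14 mm wide, 30 mm high (15 mm above and below this point), on a round flange 52 mm across and 5 mm thick that rests on the rim. The cap starts 55 to 75 degrees clockwise (from above) of the release position and turns freely.
- cap: The white cap as a whole; origin: centre of the underside of the cap's stem, 34 mm below cap_grip (hidden in the pot at first). The stem is 40 mm across and 14 mm long. At its foot two lugs, 11 mm wide and 6 mm high, lie in line with the bar and reach 30 mm from the axis; they hook 2 mm under the rim. With the bar along the pot's y axis they pass the notches and are clear of the rim after a lift of 16 mm.
- tray_in (a point): Centre of the inner floor of the fixed, shallow square steel tray, 4 mm above the counter. Outside 130 by 130 mm, 16 mm high, walls 4 mm thick; axes along its sides.
- bite_plate: Blue acrylic horseshoe bite plate, about 70 by 75 mm, 6 mm thick, loose on the counter, to be left alone. Origin: middle of its underside.
- scaler: Chrome scaler with knurled handle, 8 mm thick, about 182 mm long along its x, loose on the counter, to be left alone. Origin: middle of its underside.
- probe: Slim steel explorer probe, 6 mm thick, about 184 mm long along its x, loose on the counter, to be left alone. Origin: middle of its underside.
Not all that is in view belongs to the job. Of the things that look like the part that bears tray_in, the largest one is meant.

How it is judged:
By the outcome, as a careful person would: the job done as asked, in the order asked, and still so for the second after the job is handed in, with the robot touching nothing.
It also fails if it takes over 64 s, if anything falls off the work surface, if the arm or the gripper's body presses on something with over 40 N, if the wrist force passes 120 N, or if a joint passes its speed limit or range.

ROBOT

A 6-joint arm with a two-finger parallel gripper is mounted at the origin on the work surface. World frame = base frame: x ahead of the robot, y to its left, z up, the work surface at z = 0. Lengths are in m, angles in rad, forces in N, time in s.
With the tool pointing down it reaches from about 0.375 to 0.975 m from the base axis. Payload 3.8 kg.
Tool frame: the origin (TCP) lies on the centre line of the jaws, within the pads' length; the fingertips stand 25 mm ahead of it and the grasp point (between the pads) lies 6 mm ahead of it; z points along the fingers, y is the direction in which the jaws open and shut (so a half turn about z gives the same grasp; the last joint's range is limited). The gripper opens to 85 mm and grips with 20 to 120 N. Pads are 22 mm wide; open, the fingers measure 114 mm over their backs; the gripper's body (76 mm by 85 mm) begins 54 mm behind the grasp point. The pads swing forward as they close: fully open they stand 13 mm farther back than shut.
Start: joints at [-1.181, 0.264, 1.604, -0, 1.274, -0.037], TCP at [0.279, -0.614, 0.256] pointing down, gripper open.
Joint ranges: [-2.63, 2.63], [-0.94, 2.18], [0.31, 2.57], [-1.31, 4.45], [0, 2.66], [-2.55, 2.55]. Speed limits (rad/s): [2.57, 2.57, 3.14, 3.14, 3.14, 3.14].

INTERFACE

Orientations are given as [roll, pitch, yaw] about the fixed x, y, z axes, in that order (R = Rz(yaw) Ry(pitch) Rx(roll)).
In Python, from cell import robot, cams gives the robot as it stands. The module is installed in compiled form; this text tells all that it offers.
- The arm moves only by the shell command python3 -m crank 'ROWS' [FORCE]. ROWS is text: rows parted by semicolons, each of 7 numbers parted by spaces: the turn, a rotation vector about the tool's x, y, z in degrees, then the shift along the tool's x, y, z in cm, then the finger opening in cm, from 0 to 8.54. In form: wx wy wz tx ty tz claw; .... A call has 1 to 8 rows; each row is the pose to reach, as a shift and turn from the pose commanded when the call began, along the tool's axes at that moment; what a row does not reach only later rows make up. A row lasts 1/8 s, in which the tool goes at most 62.5 mm and 10.7 degrees, less where a joint would pass 70% of its speed; a pose out of reach is approached as far as the arm can. A call with a gripper value outside its range is refused whole. The fingers move at their own pace and stop on an object; FORCE is the grip in N (left out, the last holds). Time passes only in rows, so rows that repeat a pose let the fingers close. It gives the time, the measured TCP pose, the force and the opening at its end, in the units of the state.
- robot.observe(): the state, without advancing time (a new reading comes with each control period).
- cams.capture(name): name is "side" or "top"; returns the picture (480x640x3 uint8, red, green, blue); there is no depth.
- cams.calibration(name): a dict with "fx", "fy", "cx", "cy" (pixels), "distortion" ([k1, k2, p1, p2, k3] as OpenCV has them; the pictures are not rectified), "pose" (4x4, takes a point from camera to world coordinates). Camera axes: x right, y up, looking along -z (the intrinsics and any distortion apply to the point x, -y, -z); pixel columns grow to the right and rows downward; lengths in m; the calibration is good to about 2 mm. A picture is of the moment at which its call begins. calibration takes no time and is no camera call.
- robot.finish_job(): hands the job in, once; it reports no verdict.
The state is a dict: "t": time; "joint_positions": joint angles; "qvel": joint speeds; "effort": joint torques, N m; "tcp_pos": TCP position; "tool_rot": TCP orientation; "ft_force": force on the tool from outside, world axes, zero at the start; "wrist_torque": the same for the moment, N m; "opening": opening from 0.0 (shut) to 1.0 (fully open).
Only numpy, scipy, OpenCV 4.12 (cv2) and the standard library are available. Lean on these libraries where they do the work, as an engineer would, in place of code of your own. Each camera call takes 0.05 s, during which the arm holds its last target.

## Working session

There is one attempt and no reset: what is moved stays moved. The work goes in short steps, Python scripts to look and compute and a shell command to move; the robot and the scene stay as the last step left them, time stands still between calls to the robot, and variables do not carry over. Pictures are saved under pics/ and viewed, and the job is handed in when it is done.

```bash
mkdir -p pics
python3 - <<'E'
from cell import robot,cams
import cv2,numpy as np
np.set_printoptions(precision=4,suppress=True)
for n in("side","top"):
    im=cams.capture(n); cv2.imwrite(f"pics/{n}0.png",im[:,:,::-1]); c=cams.calibration(n); print(n,c)
print(robot.observe())
E
```

```text
side {'fx': 540.3250632552067, 'fy': 540.3250632552067, 'cx': 315.6594274908291, 'cy': 239.52354783753802, 'distortion': array([-0.0489,  0.    ,  0.    ,  0.    ,  0.    ]), 'pose': array([[-0.9897,  0.1134, -0.0869,  0.4753],
       [-0.1419, -0.7099,  0.6898,  0.7184],
       [ 0.0165,  0.6951,  0.7187,  0.9334],
       [ 0.    ,  0.    ,  0.    ,  1.    ]])}
top {'fx': 528.9657645587536, 'fy': 528.9657645587536, 'cx': 312.4434254499966, 'cy': 239.99071744991568, 'distortion': array([-0.1104,  0.    ,  0.    ,  0.    ,  0.    ]), 'pose': array([[-0.0121,  0.9895, -0.1439,  0.4276],
       [-0.9999, -0.0137, -0.0097, -0.086 ],
       [-0.0115,  0.1437,  0.9895,  1.252 ],
       [ 0.    ,  0.    ,  0.    ,  1.    ]])}
{'t': 0.1, 'joint_positions': array([-1.1809,  0.2647,  1.6052, -0.    ,  1.2737, -0.0369]), 'qvel': array([ 0.001 , -0.0024, -0.0026, -0.0004, -0.0001, -0.0014]), 'effort': array([  0.0004, -51.6708, -36.8589,  -0.0001,   0.0063,  -0.    ]), 'tcp_pos': array([ 0.2792, -0.6139,  0.2551]), 'tool_rot': array([-3.1395, -0.    ,  0.4268]), 'ft_force': array([ 0.0313, -0.0149, -0.2212]), 'wrist_torque': array([-0.042 , -0.02  ,  0.0279]), 'opening': 0.9966113086347205}
```

View pics/side0.png

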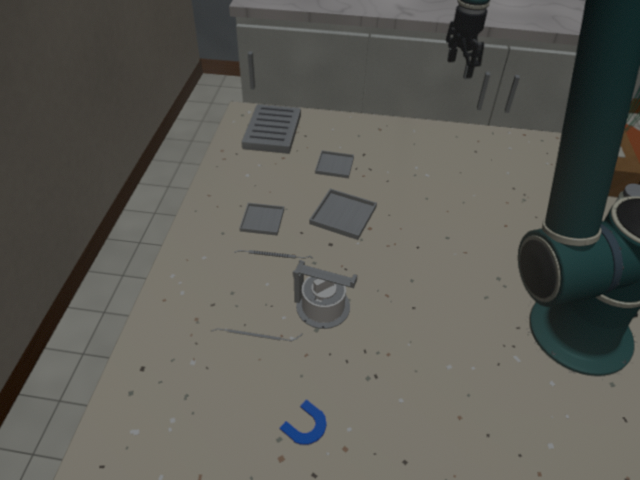

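View pics/top0.png

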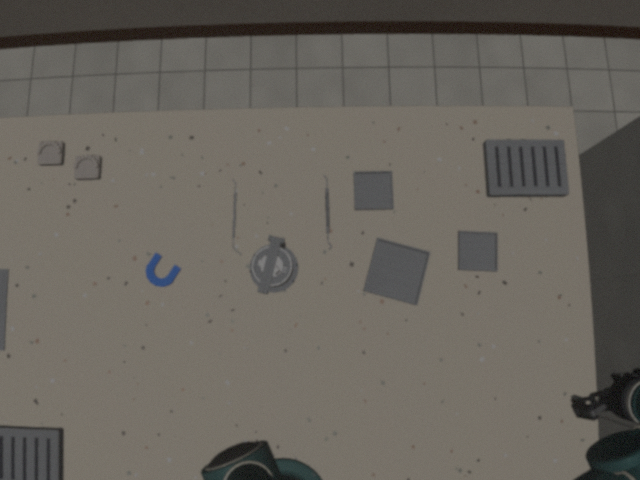

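Pot in top view is at (273,266), and at (323,300) in side view. Tray candidates in the top view are (397,271), the largest, then (373,190) and (478,251), both smaller, and the slotted racks at (526,167) and (30,455). I choose (397,271). I'll check it in crops.

Run:
```python
import cv2
a=cv2.imread("pics/top0.png"); b=cv2.imread("pics/side0.png")
cv2.imwrite("pics/c1.png",cv2.resize(a[225:310,235:320],None,fx=7,fy=7,interpolation=cv2.INTER_CUBIC))
cv2.imwrite("pics/c2.png",cv2.resize(b[250:340,275:375],None,fx=6.5,fy=6.5,interpolation=cv2.INTER_CUBIC))
cv2.imwrite("pics/c3.png",cv2.resize(a[225:315,350:440],None,fx=6,fy=6,interpolation=cv2.INTER_CUBIC))
```

```text
(no output)
```

View pics/c1.png

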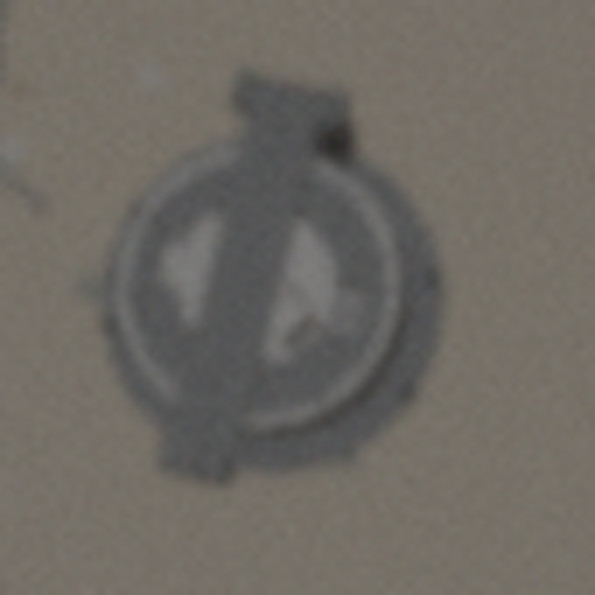

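View pics/c2.png

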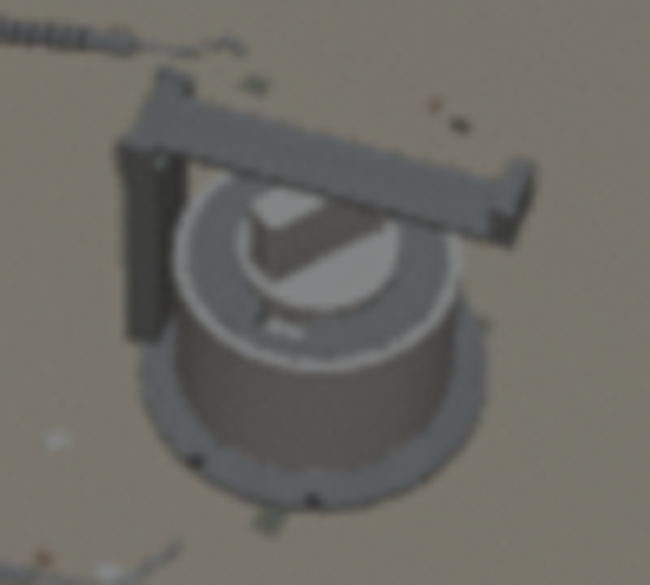

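View pics/c3.png

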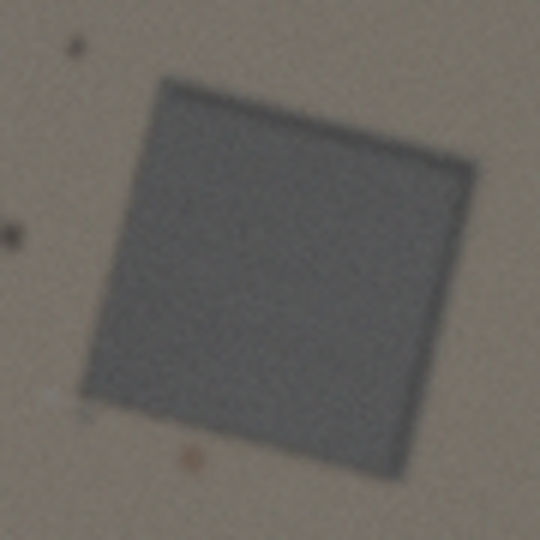

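```bash
cat > h.py <<'E'
import cv2,numpy as np
from cell import cams
from scipy.optimize import least_squares
np.set_printoptions(precision=4,suppress=True)
F=np.diag([1,-1,-1.])
def proj(n,P):
    c=cams.calibration(n);T=np.array(c["pose"]);P=np.atleast_2d(np.array(P,float))
    q=(P-T[:3,3])@T[:3,:3]@F
    K=np.array([[c["fx"],0,c["cx"]],[0,c["fy"],c["cy"]],[0,0,1]])
    return cv2.projectPoints(q,np.zeros(3),np.zeros(3),K,np.array(c["distortion"]))[0][:,0]
def ray(n,uv,z):
    c=cams.calibration(n);T=np.array(c["pose"])
    K=np.array([[c["fx"],0,c["cx"]],[0,c["fy"],c["cy"]],[0,0,1]])
    p=cv2.undistortPoints(np.array([[uv]],float),K,np.array(c["distortion"]))[0,0]
    d=T[:3,:3]@F@np.array([p[0],p[1],1]);return T[:3,3]+d*(z-T[2,3])/d[2]
def pose(x,y,yaw,P):
    c,s=np.cos(yaw),np.sin(yaw);P=np.atleast_2d(np.array(P,float))
    return np.c_[x+c*P[:,0]-s*P[:,1],y+s*P[:,0]+c*P[:,1],P[:,2]]
def un(p,o,k): return [o[0]+(p[0]+.5)/k-.5,o[1]+(p[1]+.5)/k-.5]
E
cat > fit.py <<'E'
from h import *
o1,k1=(235,225),7;o2,k2=(275,250),6.5;o3,k3=(350,225),6
top=[((.062,.0175,.106),(238,72)),((.062,-.0175,.106),(352,98)),((-.066,.011,.1155),(160,462)),((-.066,-.011,.1155),(232,484))]
side=[((-.066,.011,.1155),(535,165))]
# circles: extreme points
def circ(n,x,y,r,z):
    a=np.linspace(0,2*np.pi,180);return proj(n,np.c_[x+r*np.cos(a),y+r*np.sin(a),0*a+z])
def res(p):
    r=[]
    for P,u in top: r+=list(proj("top",pose(*p,P))[0]-un(u,o1,k1))
    C=circ("top",p[0],p[1],.046,.06); L=un((110,430),o1,k1);R=un((404,435),o1,k1)
    r+=[C[:,0].min()-L[0],C[:,0].max()-R[0],C[:,1].max()-L[1]]
    C=circ("side",p[0],p[1],.046,.06);L=un((172,370),o2,k2);R=un((463,370),o2,k2)
    r+=[C[:,0].min()-L[0],C[:,0].max()-R[0],C[:,1].max()-L[1]]
    C=circ("side",p[0],p[1],.058,.003);L=un((138,512),o2,k2);R=un((488,512),o2,k2)
    r+=[C[:,0].min()-L[0],C[:,0].max()-R[0],C[:,1].max()-L[1]]
    return np.array(r)
s=least_squares(res,[.43,0,-.25],loss='soft_l1');print("pot",s.x,np.degrees(s.x[2]));print(res(s.x).round(1))
for z in(.016,):
  q=np.array([ray("top",un(u,o3,k3),z)[:2] for u in((165,77),(478,163),(402,480),(80,396))])
  print("tray",q.mean(0),np.linalg.norm(np.roll(q,-1,0)-q,axis=1),np.degrees(np.arctan2(*(q[1]-q[0])[::-1])))
a=cv2.imread("pics/top0.png");b=cv2.imread("pics/side0.png")
S=8
for n,im,o,k in(("top",a,o1,k1),("side",b,o2,k2)):
    h=90;w=90 if n=="top" else 100
    c=cv2.resize(im[o[1]:o[1]+h,o[0]:o[0]+w],None,fx=k,fy=k,interpolation=cv2.INTER_CUBIC)
    x,y=s.x[:2]
    for l,col in((circ(n,x,y,.046,.06),(0,0,255)),(circ(n,x,y,.058,.003),(0,255,0)),(circ(n,x,y,.026,.065),(255,0,0)),
      (proj(n,pose(*s.x,[(.056,.011,.1025),(-.066,.011,.1025),(-.066,-.011,.1025),(.056,-.011,.1025)])),(0,255,255)),
      (proj(n,pose(*s.x,[(-.066,.011,.1155),(-.058,.011,.1155),(-.058,-.011,.1155),(-.066,-.011,.1155)])),(255,255,0)),
      (proj(n,pose(*s.x,[(.062,.0175,.106),(.05,.0175,.106),(.05,-.0175,.106),(.062,-.0175,.106)])),(255,0,255))):
        cv2.polylines(c,[((l-o+.5)*k-.5).round().astype(int)],True,col,1)
    cv2.imwrite(f"pics/fit_{n}.png",c)
E
python3 fit.py
```

```text
pot [ 0.5443  0.0184 -0.2417] -13.847175063300552
[ 0.4 -0.8 -0.4 -0.9 -0.1  0.8 -0.5  0.1  1.3 -0.2 -0.4  0.4  0.1  0.4
  0.1  0.3 -0.1]
tray [ 0.5313 -0.2702] [0.1277 0.1283 0.1291 0.1301] -106.32688377253001
```

View pics/fit_top.png

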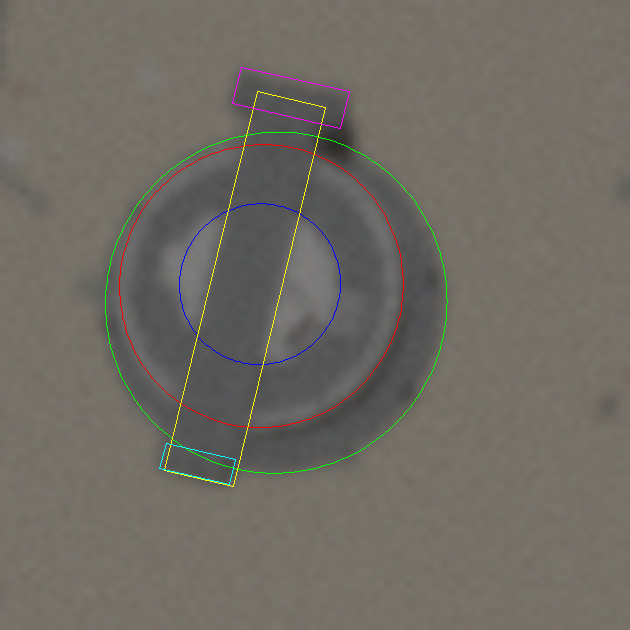

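View pics/fit_side.png

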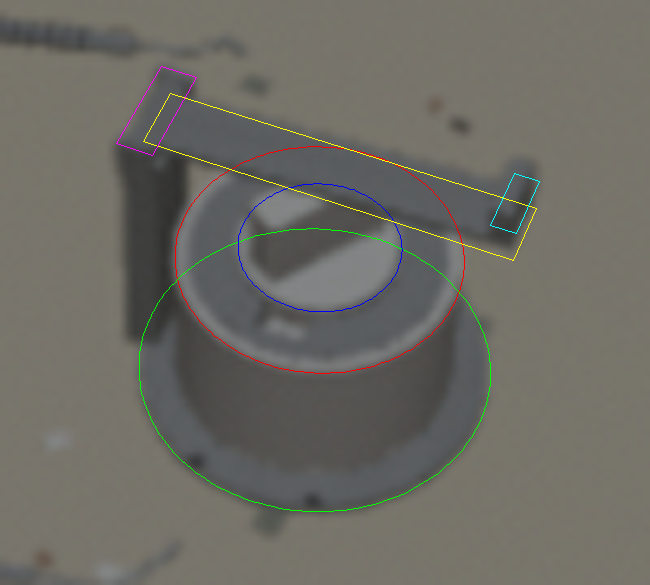

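Pot is fitted at (0.544, 0.018) with yaw -13.9° and the overlay agrees. The lip looks about 3 mm higher than at level, so the tab is slightly raised. The largest tray is at (0.531, -0.270), sides at -16.3°, and measures 128–130 mm, so it's the right one.

```bash
cat >> h.py <<'E'
from scipy.spatial.transform import Rotation as Ro
POT=(.5443,.0184,-.2417)
def go(P,yaw,pitch_off=0):
    from cell import robot
    s=robot.observe();R=Ro.from_euler('xyz',s['tool_rot'])
    T=Ro.from_euler('xyz',[np.pi,0,yaw])
    print("rot",np.degrees((R.inv()*T).as_rotvec()).round(1),"shift cm",(R.inv().apply(np.array(P)-s['tcp_pos'])*100).round(2))
def st():
    from cell import robot
    s=robot.observe();print(s['t'],s['tcp_pos'],s['tool_rot'],s['ft_force'],s['opening'],s['joint_positions'])
E
python3 - <<'E'
from h import *
L=pose(*POT,[-.062,0,.1065])[0];print(L)
go([L[0],L[1],.19],-.2417)
E
```

```text
[0.4841 0.0332 0.1065]
rot [-0.1  0.  38.3] shift cm [ 45.44 -50.41   6.61]
```

```bash
python3 -m crank '0 0 10 11 -12.5 0 5; 0 0 20 22 -25 0 5; 0 0 30 33 -37 0 5; 0 0 38.3 45.44 -50.41 2 5; 0 0 38.3 45.44 -50.41 4 5; 0 0 38.3 45.44 -50.41 6.6 5; 0 0 38.3 45.44 -50.41 6.6 5; 0 0 38.3 45.44 -50.41 6.6 5' 30
python3 - <<'E'
from h import *
st();go([.4841,.0332,.19],-.2417)
E
```

```text
t: 1.1
tcp_pos: [0.4291, -0.1381, 0.2185]
tool_rot: [-3.142, -0.0, -0.242]
ft_force: [0.9, -1.1, -0.6]
opening: 0.591
1.1 [ 0.4291 -0.1381  0.2185] [-3.1416 -0.0003 -0.242 ] [ 0.914  -1.0511 -0.5736] 0.5909812594902601 [-0.3667 -0.1428  2.1051  0.0001  1.179   1.446 ]
rot [-0. -0. -0.] shift cm [  1.24 -17.95   2.85]
```

```bash
python3 -m crank '0 0 0 1.2 -17.9 2.8 5; 0 0 0 1.2 -17.9 2.8 5; 0 0 0 1.2 -17.9 2.8 5; 0 0 0 1.2 -17.9 2.8 5; 0 0 0 1.2 -17.9 2.8 5; 0 0 0 1.2 -17.9 2.8 5'
python3 - <<'E'
from h import *
st();go([.4841,.0332,.1125],-.2417)
for n in("side","top"):
    cv2.imwrite(f"pics/{n}1.png",cams.capture(n)[:,:,::-1])
a=cv2.imread("pics/side1.png")[190:350,265:415]
cv2.imwrite("pics/c4.png",cv2.resize(a,None,fx=3.7,fy=3.7,interpolation=cv2.INTER_CUBIC))
E
```

```text
t: 1.85
tcp_pos: [0.4833, 0.0297, 0.191]
tool_rot: [3.141, 0.0, -0.243]
ft_force: [0.2, -0.8, -0.5]
opening: 0.592
1.85 [0.4833 0.0297 0.191 ] [ 3.1412  0.0001 -0.2433] [ 0.1911 -0.7682 -0.5111] 0.5921749146206566 [ 0.0101 -0.0482  2.0728 -0.0004  1.1171  1.8243]
rot [ 0.   0.  -0.1] shift cm [-0.   -0.36  7.85]
```

View pics/c4.png

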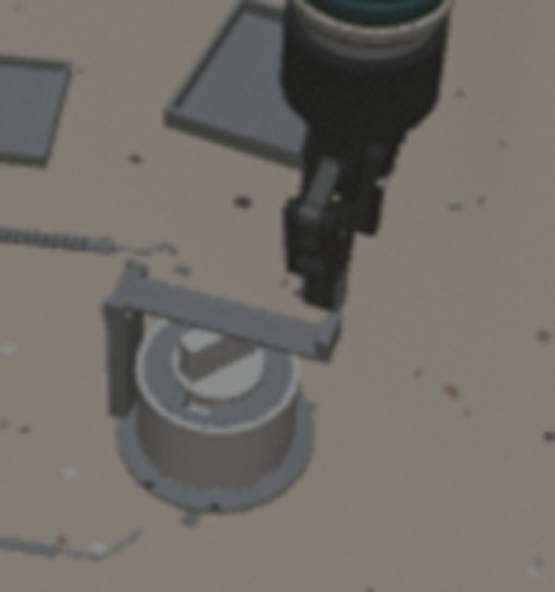

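The fingers hover over the lip (crop 325,330) and are aligned with the strap. I'll descend and pinch.

```bash
python3 -m crank '0 0 0 0 0 0 5; 0 0 0 0 0 4 5; 0 0 0 0 0 7.5 5; 0 0 0 0 0 7.5 5; 0 0 0 0 0 7.5 5' 30
python3 - <<'E'
from h import *
st();go([.4841,.0332,.1155],-.2417)
cv2.imwrite("pics/side2.png",cams.capture("side")[:,:,::-1])
cv2.imwrite("pics/top2.png",cams.capture("top")[:,:,::-1])
a=cv2.imread("pics/side2.png")[220:350,265:415]
b=cv2.imread("pics/top2.png")[215:325,215:335]
cv2.imwrite("pics/c5.png",np.hstack([cv2.resize(a,(400,347),interpolation=cv2.INTER_CUBIC),cv2.resize(b,(378,347),interpolation=cv2.INTER_CUBIC)]))
E
```

```text
t: 2.58
tcp_pos: [0.4844, 0.0305, 0.1171]
tool_rot: [-3.141, -0.001, -0.242]
ft_force: [-0.3, -0.4, 0.6]
opening: 0.582
2.575 [0.4844 0.0305 0.1171] [-3.1413 -0.0014 -0.2422] [-0.3466 -0.4205  0.5981] 0.5821154797444615 [ 0.0117  0.0383  2.1384 -0.      0.9635  1.8247]
rot [-0.  -0.1 -0. ] shift cm [-0.09 -0.25  0.16]
```

View pics/c5.png

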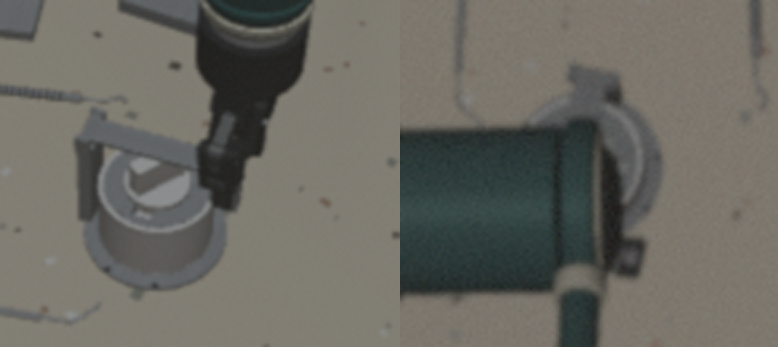

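```bash
python3 -m crank '0 0 0 -0.1 -0.25 0 5; 0 0 0 -0.1 -0.25 0 1.5; 0 0 0 -0.1 -0.25 0 1.5; 0 0 0 -0.1 -0.25 0 1.5; 0 0 0 -0.1 -0.25 0 1.5; 0 0 0 -0.1 -0.25 0 1.5; 0 0 0 -0.1 -0.25 0 1.5' 30
python3 - <<'E'
from h import *
st()
# arc rows: pad grasp point at lip start; tool x = pot x, tool z down
x0,z0=-.118,.0085
r=np.hypot(x0,z0);a0=np.arctan2(z0,-x0)
for t in np.radians([10,20,30,40,50,60,70,80,90,100,110,120,130,135,138]):
    print(round(np.degrees(t)),((-r*np.cos(a0+t)-x0)*100).round(2),(-(r*np.sin(a0+t)-z0)*100).round(2))
E
```

```text
t: 3.55
tcp_pos: [0.4831, 0.0327, 0.116]
tool_rot: [3.14, -0.0, -0.241]
ft_force: [-0.4, -5.9, 1.3]
opening: 0.251
3.55 [0.4831 0.0327 0.116 ] [ 3.1401 -0.0002 -0.2411] [-0.4341 -5.8851  1.2918] 0.2514253213281647 [ 0.0172  0.0387  2.1404 -0.0018  0.9627  1.8301]
10 0.33 -2.04
20 1.0 -3.98
30 2.01 -5.79
40 3.31 -7.39
50 4.87 -8.74
60 6.64 -9.79
70 8.56 -10.53
80 10.59 -10.92
90 12.65 -10.95
100 14.69 -10.62
110 16.63 -9.95
120 18.44 -8.94
130 20.04 -7.64
135 20.74 -6.89
138 21.14 -6.41
```

The lip is gripped at 21.4 mm, as expected. I'll swing it along the arc.

```bash
python3 -m crank '0 0 0 0.33 0 -2.04 1.5; 0 0 0 1.0 0 -3.98 1.5; 0 0 0 2.01 0 -5.79 1.5; 0 0 0 3.31 0 -7.39 1.5; 0 0 0 4.87 0 -8.74 1.5; 0 0 0 6.64 0 -9.79 1.5; 0 0 0 6.64 0 -9.79 1.5'
python3 - <<'E'
from h import *
st()
cv2.imwrite("pics/side3.png",cams.capture("side")[:,:,::-1])
a=cv2.imread("pics/side3.png")[170:350,235:415]
cv2.imwrite("pics/c6.png",cv2.resize(a,None,fx=3,fy=3,interpolation=cv2.INTER_CUBIC))
E
```

```text
t: 4.42
tcp_pos: [0.5483, 0.0167, 0.2145]
tool_rot: [3.14, 0.0, -0.242]
ft_force: [-1.9, -4.0, 1.8]
opening: 0.251
4.425 [0.5483 0.0167 0.2145] [ 3.1404  0.0004 -0.2421] [-1.9469 -3.9841  1.8295] 0.25083732727998226 [-0.0143  0.0566  1.9219 -0.0012  1.1638  1.7991]
```

View pics/c6.png

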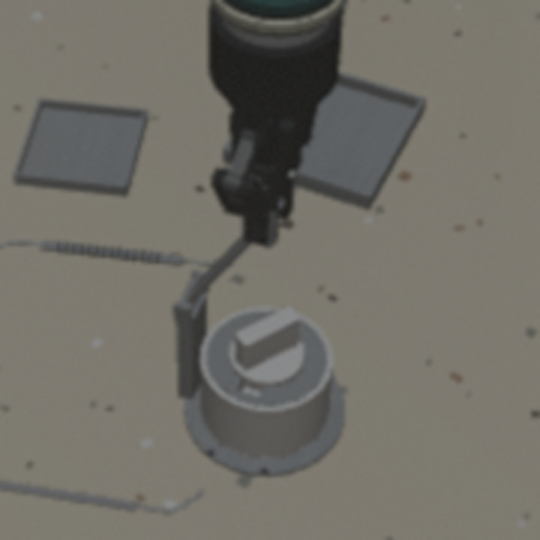

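The tab has followed the gripper to about 60°. Continuing the swing.

```bash
python3 -m crank '0 0 0 1.92 0 -0.74 1.5; 0 0 0 3.95 0 -1.13 1.5; 0 0 0 6.01 0 -1.16 1.5; 0 0 0 8.05 0 -0.83 1.5; 0 0 0 9.99 0 -0.16 1.5; 0 0 0 11.8 0 0.85 1.5; 0 0 0 13.4 0 2.15 1.5; 0 0 0 13.4 0 2.15 1.5'
python3 - <<'E'
from h import *
st()
cv2.imwrite("pics/side4.png",cams.capture("side")[:,:,::-1])
a=cv2.imread("pics/side4.png")[170:350,235:415]
cv2.imwrite("pics/c7.png",cv2.resize(a,None,fx=3,fy=3,interpolation=cv2.INTER_CUBIC))
E
```

```text
t: 5.48
tcp_pos: [0.6801, -0.0155, 0.1932]
tool_rot: [3.141, -0.004, -0.242]
ft_force: [0.7, -5.0, 3.5]
opening: 0.251
5.475 [ 0.6801 -0.0155  0.1932] [ 3.1414 -0.0037 -0.2421] [ 0.6681 -4.9671  3.471 ] 0.2509505887238356 [-0.0591  0.3141  1.6588 -0.0009  1.1651  1.7542]
```

View pics/c7.png

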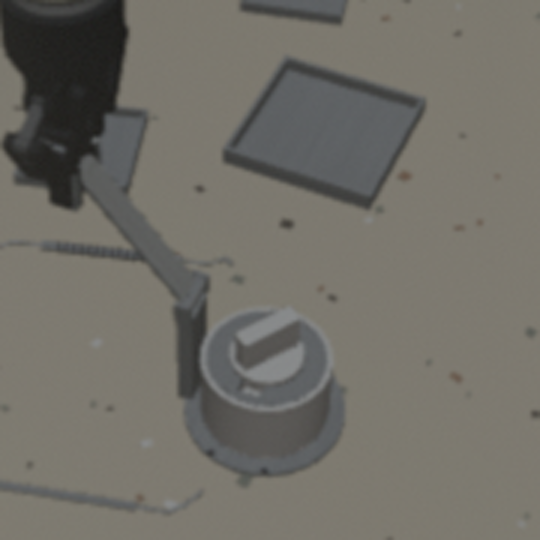

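```bash
python3 -m crank '0 0 0 0.35 0 0.37 1.5; 0 0 0 0.7 0 0.75 1.5; 0 0 0 0.7 0 0.75 1.5'; python3 -m crank '0 0 0 0.2 0 0.22 1.5; 0 0 0 0.4 0 0.45 1.5; 0 0 0 0.4 0 0.45 1.5;  0 0 0 0.4 0 0.45 1.5'
```

```text
t: 5.9
tcp_pos: [0.6861, -0.0169, 0.1867]
tool_rot: [3.141, -0.004, -0.242]
ft_force: [2.3, -5.2, 5.4]
opening: 0.246
t: 6.4
tcp_pos: [0.6898, -0.0179, 0.1823]
tool_rot: [3.141, -0.004, -0.242]
ft_force: [2.1, -5.6, 4.3]
opening: 0.246
```

```bash
python3 -m crank '0 0 0 0.2 0 0.25 1.5; 0 0 0 0.4 0 0.5 1.5; 0 0 0 0.4 0 0.5 1.5;  0 0 0 0.4 0 0.5 1.5'
python3 - <<'E'
from h import *
st()
s=pose(*POT,[[.056+.118*-np.cos(t)+.0065*np.sin(t),0,.1+.118*np.sin(t)+.0065*np.cos(t)] for t in (2.3,2.4,2.5)]);print(s)
cv2.imwrite("pics/side5.png",cams.capture("side")[:,:,::-1])
a=cv2.imread("pics/side5.png")[170:350,235:415]
cv2.imwrite("pics/c8.png",cv2.resize(a,None,fx=3,fy=3,interpolation=cv2.INTER_CUBIC))
E
```

```text
t: 6.9
tcp_pos: [0.6924, -0.0184, 0.179]
tool_rot: [3.141, -0.001, -0.242]
ft_force: [-4.5, -4.5, 13.2]
opening: 0.247
6.9 [ 0.6924 -0.0184  0.179 ] [ 3.1413 -0.0015 -0.2417] [-4.5455 -4.5495 13.2463] 0.24677002499414724 [-0.0623  0.3487  1.6405 -0.0006  1.151   1.7505]
[[ 0.6797 -0.015   0.1837]
 [ 0.6874 -0.0169  0.1749]
 [ 0.6942 -0.0186  0.1654]]
```

View pics/c8.png

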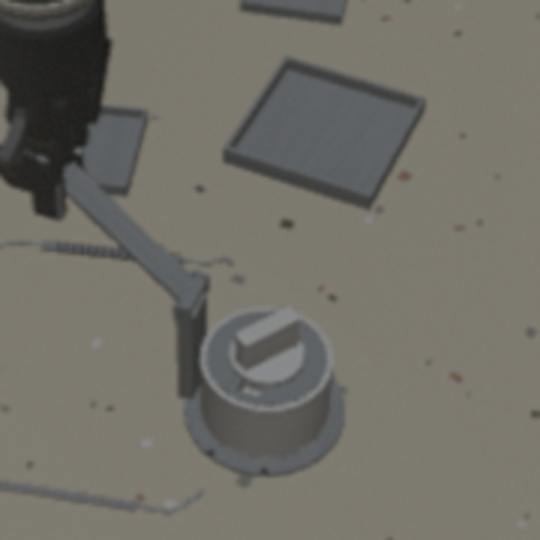

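The force rise to 13 N shows the tab is at its stop. I'll release, retreat upward and measure the bar.

```bash
python3 -m crank '0 0 0 -0.2 0 -0.2 4.5; 0 0 0 -0.2 0 -0.2 4.5; 0 0 0 -0.2 0 -0.2 4.5; 0 0 0 -0.2 0 -4 4.5; 0 0 0 -0.2 0 -9 4.5; 0 0 0 -0.2 0 -9 4.5; 0 0 0 -0.2 0 -9 4.5'
python3 - <<'E'
from h import *
st()
cv2.imwrite("pics/side6.png",cams.capture("side")[:,:,::-1])
cv2.imwrite("pics/top6.png",cams.capture("top")[:,:,::-1])
a=cv2.imread("pics/side6.png")[265:325,295:355]
b=cv2.imread("pics/top6.png")[210:310,230:330]
cv2.imwrite("pics/c9.png",np.hstack([cv2.resize(a,(480,480),interpolation=cv2.INTER_CUBIC),cv2.resize(b,(300,480))]))
cv2.imwrite("pics/c9.png",cv2.resize(a,None,fx=9,fy=9,interpolation=cv2.INTER_CUBIC))
cv2.imwrite("pics/c10.png",cv2.resize(b,None,fx=5.5,fy=5.5,interpolation=cv2.INTER_CUBIC))
E
```

```text
t: 7.82
tcp_pos: [0.6902, -0.0173, 0.265]
tool_rot: [-3.141, 0.0, -0.242]
ft_force: [-0.7, 0.8, -0.4]
opening: 0.522
7.825 [ 0.6902 -0.0173  0.265 ] [-3.1414  0.0004 -0.2416] [-0.699   0.8316 -0.4353] 0.5218015642985826 [-0.0613  0.2881  1.5574  0.0003  1.2964  1.751 ]
```

View pics/c9.png

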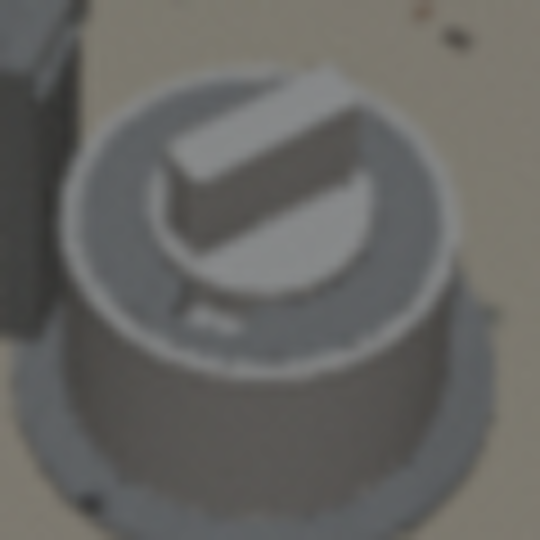

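View pics/c10.png

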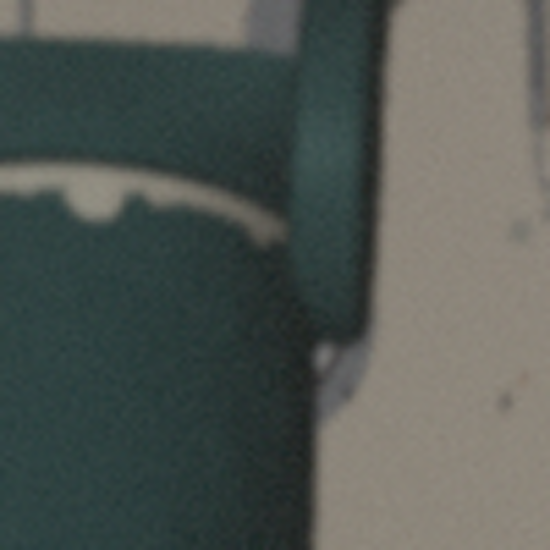

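View pics/side6.png

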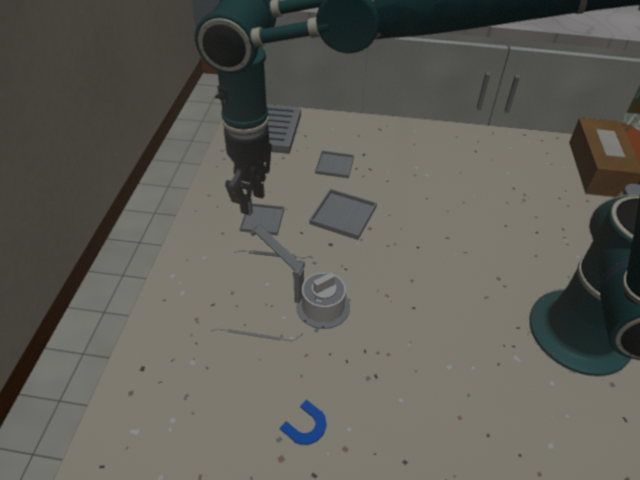

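The tab stays folded back. The bar's top face in crop c9 has corners at about (168,152), (203,183), (362,96) and (328,66).

Run:
```python
from h import *
q=np.array([ray("side",un(u,(295,265),9),.095)[:2] for u in((168,152),(203,183),(362,96),(328,66))])
print(q,q.mean(0),np.linalg.norm(np.roll(q,-1,0)-q,axis=1))
d=q[[0,1]].mean(0)-q[[2,3]].mean(0);a=np.arctan2(d[1],d[0]);print(np.degrees(a))
go([*POT[:2],.19],a)
```

```text
[[ 0.5649  0.0304]
 [ 0.5559  0.038 ]
 [ 0.524   0.0074]
 [ 0.5327 -0.0002]] [0.5443 0.0189] [0.0118 0.0442 0.0116 0.0445]
43.678858000123036
rot [ -0.1   0.2 -57.5] shift cm [-14.91  -0.01   7.37]
```

Run:
```python
from h import *
for o,k,p,q,z in(((295,265),9,(200,250),(357,178),.065),((275,250),6.5,(275,280),(388,226),.065),((295,265),9,(203,183),(362,96),.095),((295,265),9,(168,152),(328,66),.095)):
    a=ray("side",un(p,o,k),z);b=ray("side",un(q,o,k),z);d=a-b;print(a,b,np.degrees(np.arctan2(d[1],d[0])),np.linalg.norm(d))
n=ray("side",un((205,312),(295,265),9),.06);m=n[:2]-POT[:2];print(m,np.degrees(np.arctan2(m[1],m[0])),np.linalg.norm(m))
# overlay
a=cv2.imread("pics/side6.png")[265:325,295:355];c=cv2.resize(a,None,fx=9,fy=9,interpolation=cv2.INTER_CUBIC)
for deg,col in((10,(0,0,255)),(25,(0,255,0)),(40,(255,0,0))):
    for z in(.065,.095):
        l=proj("side",pose(*POT[:2],np.radians(deg),[(.023,.007,z),(-.023,.007,z),(-.023,-.007,z),(.023,-.007,z)]))
        cv2.polylines(c,[((l-[295,265]+.5)*9-.5).round().astype(int)],True,col,1)
l=proj("side",pose(*POT,[(.008,.026,.06),(.008,.034,.06),(-.008,.034,.06),(-.008,.026,.06)]))
cv2.polylines(c,[((l-[295,265]+.5)*9-.5).round().astype(int)],True,(0,255,255),1)
cv2.imwrite("pics/c11.png",c)
```

```text
[0.5567 0.0332 0.065 ] [0.5239 0.0067 0.065 ] 38.940863853152415 0.04212189165609657
[0.5564 0.034  0.065 ] [0.5238 0.0067 0.065 ] 39.94886792519614 0.04243296411830533
[0.5559 0.038  0.095 ] [0.524  0.0074 0.095 ] 43.78807314659685 0.04421720193320723
[0.5649 0.0304 0.095 ] [ 0.5327 -0.0002  0.095 ] 43.570224440674615 0.04445392546519222
[0.0093 0.0283] 71.9023447385451 0.029789228524668025
```

View pics/c11.png

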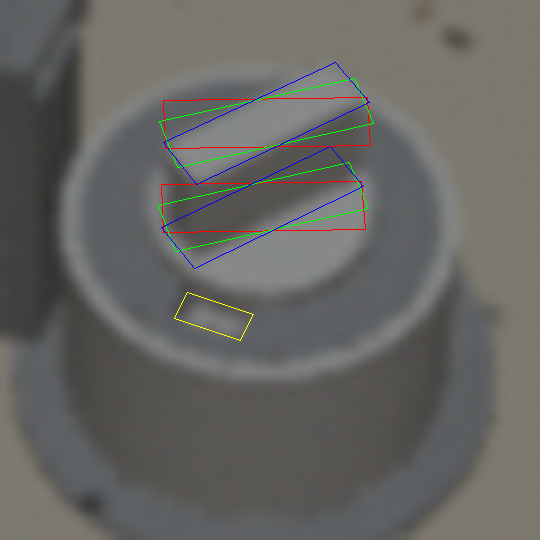

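The fit puts the bar at about 41° world, around 35° clockwise of release. That's less than the 55–75° stated. The visible notch agrees with the pot's y axis, so I'll turn until I feel the stop and check there.

```bash
python3 -m crank '0 0 -10 -5 0 0 3.5; 0 0 -20 -10 0 0 3.5; 0 0 -30 -14.9 0 0 3.5; 0 0 -40 -14.9 0 2 3.5; 0 0 -50 -14.9 0 5 3.5; 0 0 -55.3 -14.9 0 7.4 3.5; 0 0 -55.3 -14.9 0 7.4 3.5; 0 0 -55.3 -14.9 0 7.4 3.5'
python3 - <<'E'
from h import *
st();go([*POT[:2],.096],np.radians(41.5))
E
```

```text
t: 8.93
tcp_pos: [0.5457, 0.0181, 0.1913]
tool_rot: [-3.141, 0.0, 0.722]
ft_force: [-0.3, 0.1, 0.6]
opening: 0.411
8.925 [0.5457 0.0181 0.1913] [-3.1411  0.0005  0.7219] [-0.2978  0.1045  0.5756] 0.41100252020938755 [-0.0125  0.072   1.9506  0.0001  1.1197  0.8364]
rot [-0.   0.  -0.1] shift cm [-0.08 -0.11  9.53]
```

```bash
python3 -m crank '0 0 0 -0.1 -0.1 3 3.5; 0 0 0 -0.1 -0.1 6 3.5; 0 0 0 -0.1 -0.1 9.5 3.5; 0 0 0 -0.1 -0.1 9.5 3.5; 0 0 0 -0.1 -0.1 9.5 3.5; 0 0 0 -0.1 -0.1 9.5 3.5'
python3 - <<'E'
from h import *
st()
cv2.imwrite("pics/side7.png",cams.capture("side")[:,:,::-1])
a=cv2.imread("pics/side7.png")[225:345,275:395]
cv2.imwrite("pics/c12.png",cv2.resize(a,None,fx=5,fy=5,interpolation=cv2.INTER_CUBIC))
E
```

```text
t: 9.68
tcp_pos: [0.5461, 0.0182, 0.0987]
tool_rot: [3.139, -0.003, 0.723]
ft_force: [-0.4, -0.5, 0.3]
opening: 0.409
9.675 [0.5461 0.0182 0.0987] [ 3.1389 -0.003   0.7233] [-0.4304 -0.5388  0.2523] 0.4094519656165506 [-0.0123  0.1726  2.0284  0.      0.9366  0.8352]
```

View pics/c12.png

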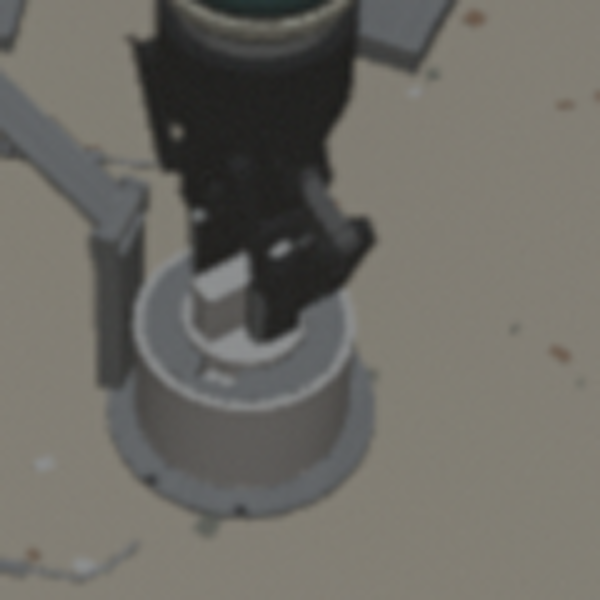

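Fingers straddle the bar. I'll close on it.

```bash
python3 -m crank '0 0 0 -0.13 -0.12 0.2 3.5; 0 0 0 -0.13 -0.12 0.2 3.5; 0 0 0 -0.13 -0.12 0.2 0.8; 0 0 0 -0.13 -0.12 0.2 0.8; 0 0 0 -0.13 -0.12 0.2 0.8; 0 0 0 -0.13 -0.12 0.2 0.8; 0 0 0 -0.13 -0.12 0.2 0.8;0 0 0 -0.13 -0.12 0.2 0.8' 30; python3 -c "
from h import *;st()"
```

```text
t: 10.72
tcp_pos: [0.5435, 0.0178, 0.095]
tool_rot: [3.14, -0.001, 0.724]
ft_force: [3.4, -3.4, 2.8]
opening: 0.16
10.725 [0.5435 0.0178 0.095 ] [ 3.1396 -0.0011  0.7236] [ 3.396  -3.425   2.8357] 0.1601550417122328 [-0.0127  0.1739  2.0349 -0.0009  0.9305  0.835 ]
```

```bash
python3 -m crank '0 0 -6 0 0 0 0.8; 0 0 -12 0 0 0 0.8; 0 0 -18 0 0 0 0.8; 0 0 -24 0 0 0 0.8; 0 0 -27 0 0 0 0.8; 0 0 -27 0 0 0 0.8'; python3 -c "
from h import *
from cell import robot
st();print(robot.observe()['wrist_torque'])
cv2.imwrite('pics/side8.png',cams.capture('side')[:,:,::-1])
a=cv2.imread('pics/side8.png')[225:345,275:395]
cv2.imwrite('pics/c13.png',cv2.resize(a,None,fx=5,fy=5,interpolation=cv2.INTER_CUBIC))"
```

```text
t: 11.48
tcp_pos: [0.5444, 0.0176, 0.095]
tool_rot: [3.137, -0.001, 1.195]
ft_force: [5.7, -5.5, 0.1]
opening: 0.156
11.475 [0.5444 0.0176 0.095 ] [ 3.1374 -0.0005  1.1952] [ 5.7226 -5.5101  0.1394] 0.1555663758668081 [-0.0129  0.1743  2.0345 -0.0012  0.9287  0.3634]
[-0.9321 -1.0404 -0.14  ]
```

View pics/c13.png

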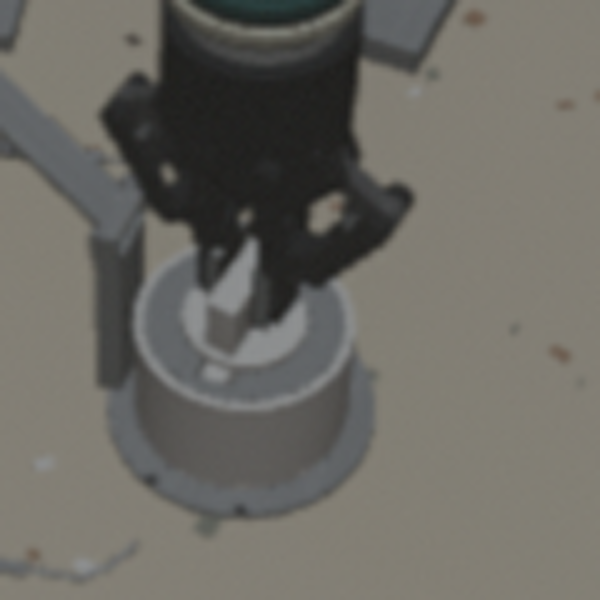

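The bar turned with the gripper and is nearly in line with the notch at (215,372). I'll take the rest in small steps.

```bash
for i in 1; do python3 -m crank '0 0 -2 0 0 0 0.8; 0 0 -4.5 0 0 0 0.8; 0 0 -4.5 0 0 0 0.8'; python3 -c "
from h import *
from cell import robot
st();print(robot.observe()['wrist_torque'])"; done; python3 -m crank '0 0 -1.5 0 0 0 0.8; 0 0 -3 0 0 0 0.8; 0 0 -3 0 0 0 0.8'; python3 -c "
from h import *
from cell import robot
st();print(robot.observe()['wrist_torque'])"
```

```text
t: 11.9
tcp_pos: [0.5445, 0.0176, 0.0951]
tool_rot: [3.137, -0.0, 1.274]
ft_force: [5.6, -5.5, -0.8]
opening: 0.154
11.9 [0.5445 0.0176 0.0951] [ 3.137  -0.0003  1.2737] [ 5.5825 -5.5114 -0.8077] 0.15352441243441636 [-0.0129  0.1743  2.0344 -0.0013  0.9285  0.285 ]
[-0.9512 -1.1063 -0.0841]
t: 12.28
tcp_pos: [0.5447, 0.0175, 0.0951]
tool_rot: [3.137, -0.0, 1.326]
ft_force: [5.4, -5.5, -0.3]
opening: 0.155
12.275 [0.5447 0.0175 0.0951] [ 3.1367 -0.0001  1.3258] [ 5.4251 -5.5184 -0.3239] 0.1554175313188657 [-0.0129  0.1743  2.0343 -0.0013  0.9283  0.2328]
[-0.9298 -1.1383 -0.122 ]
```

```bash
for i in 1; do python3 -m crank '0 0 -1 0 0 0 0.8; 0 0 -2 0 0 0 0.8; 0 0 -2 0 0 0 0.8'; python3 -c "
from h import *
from cell import robot
print(robot.observe()['wrist_torque'])"; done; python3 -m crank '0 0 -1 0 0 0 0.8; 0 0 -2 0 0 0 0.8; 0 0 -2 0 0 0 0.8'; python3 -c "
from h import *
from cell import robot
st();print(robot.observe()['wrist_torque'])
cv2.imwrite('pics/side9.png',cams.capture('side')[:,:,::-1])
a=cv2.imread('pics/side9.png')[225:345,275:395]
cv2.imwrite('pics/c14.png',cv2.resize(a,None,fx=5,fy=5,interpolation=cv2.INTER_CUBIC))"
```

```text
t: 12.65
tcp_pos: [0.5447, 0.0175, 0.0951]
tool_rot: [3.137, 0.0, 1.361]
ft_force: [7.2, -4.8, -0.2]
opening: 0.151
[-0.9716 -1.1504 -0.1267]
t: 13.02
tcp_pos: [0.545, 0.0175, 0.0951]
tool_rot: [3.136, -0.0, 1.394]
ft_force: [6.8, -5.1, -1.2]
opening: 0.159
13.025 [0.545  0.0175 0.0951] [ 3.136  -0.0002  1.3944] [ 6.8429 -5.0789 -1.1797] 0.15883750948518185 [-0.0131  0.1744  2.0341 -0.0009  0.9276  0.1639]
[-0.9599 -1.2687 -0.4337]
```

View pics/c14.png

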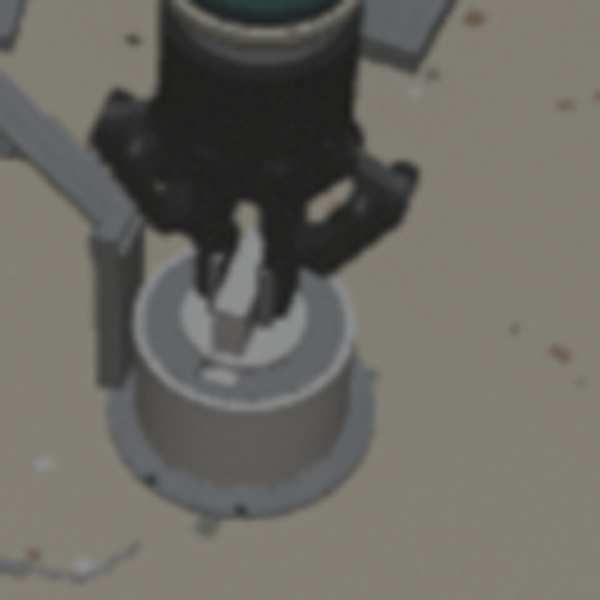

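Torque rises at about 79° tool yaw, which means the stop is reached. I'll back off 2°, relieve the side force, then lift gently.

```bash
python3 -m crank '0 0 1 -0.03 0.06 0 0.8; 0 0 2 -0.05 0.12 0 0.8; 0 0 2 -0.05 0.12 0 0.8;0 0 2 -0.05 0.12 0 0.8'; python3 -m crank '0 0 0 0 0 -0.2 0.8; 0 0 0 0 0 -0.4 0.8; 0 0 0 0 0 -0.4 0.8'; python3 -c "
from h import *
from cell import robot
st();print(robot.observe()['wrist_torque'])"
```

```text
t: 13.58
tcp_pos: [0.5446, 0.0173, 0.0949]
tool_rot: [3.139, -0.0, 1.361]
ft_force: [4.4, -4.1, 2.1]
opening: 0.157
t: 13.95
tcp_pos: [0.5444, 0.0173, 0.098]
tool_rot: [3.14, -0.0, 1.361]
ft_force: [6.0, -4.1, -3.6]
opening: 0.161
13.95 [0.5444 0.0173 0.098 ] [ 3.1395 -0.0001  1.3606] [ 6.035  -4.127  -3.5684] 0.1606881165582291 [-0.0137  0.1716  2.0311 -0.0004  0.9368  0.1967]
[-0.7358 -1.134  -0.1182]
```

```bash
python3 -m crank '0 0 0 0 0 -0.2 0.8; 0 0 0 0 0 -0.2 0.8'; python3 -c "
from h import *
from cell import robot
st();print(robot.observe()['wrist_torque'])
cv2.imwrite('pics/side10.png',cams.capture('side')[:,:,::-1])
a=cv2.imread('pics/side10.png')[255:325,295:365]
cv2.imwrite('pics/c15.png',cv2.resize(a,None,fx=8,fy=8,interpolation=cv2.INTER_CUBIC))"
```

```text
t: 14.2
tcp_pos: [0.5443, 0.0173, 0.0999]
tool_rot: [3.14, -0.0, 1.361]
ft_force: [6.6, -3.1, -4.0]
opening: 0.154
14.2 [0.5443 0.0173 0.0999] [ 3.1398 -0.      1.3605] [ 6.6024 -3.1337 -3.9991] 0.15351260886510756 [-0.0138  0.1691  2.0299 -0.0004  0.9407  0.1967]
[-0.737  -1.1541 -0.1457]
```

View pics/c15.png

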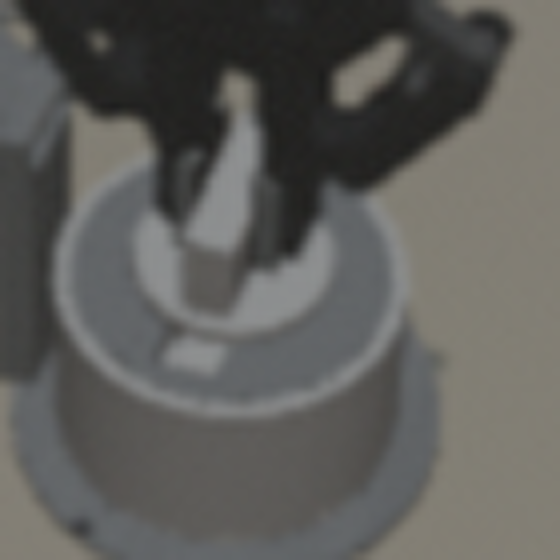

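The lift is 5 mm with a steady drag of about 4 N, so it isn't hooking. Continuing.

```bash
python3 -m crank '0 0 0 0 0.05 -0.3 0.8; 0 0 0 0 0.05 -0.6 0.8'; python3 -m crank '0 0 0 0 0 -0.3 0.8; 0 0 0 0 0 -0.6 0.8; 0 0 0 0 0 -0.6 0.8'; python3 -c "
from h import *
st()
cv2.imwrite('pics/side11.png',cams.capture('side')[:,:,::-1])
a=cv2.imread('pics/side11.png')[255:325,295:365]
cv2.imwrite('pics/c16.png',cv2.resize(a,None,fx=8,fy=8,interpolation=cv2.INTER_CUBIC))"
```

```text
t: 14.5
tcp_pos: [0.5437, 0.017, 0.1053]
tool_rot: [-3.141, 0.001, 1.361]
ft_force: [4.6, -4.7, -4.0]
opening: 0.156
t: 14.88
tcp_pos: [0.5429, 0.018, 0.1118]
tool_rot: [-3.139, -0.0, 1.361]
ft_force: [-0.0, -0.1, -0.7]
opening: 0.157
14.875 [0.5429 0.018  0.1118] [-3.1389 -0.0003  1.3606] [-0.0353 -0.0552 -0.7039] 0.15689644415748064 [-0.0133  0.1541  2.0219  0.001   0.9682  0.1964]
```

View pics/c16.png

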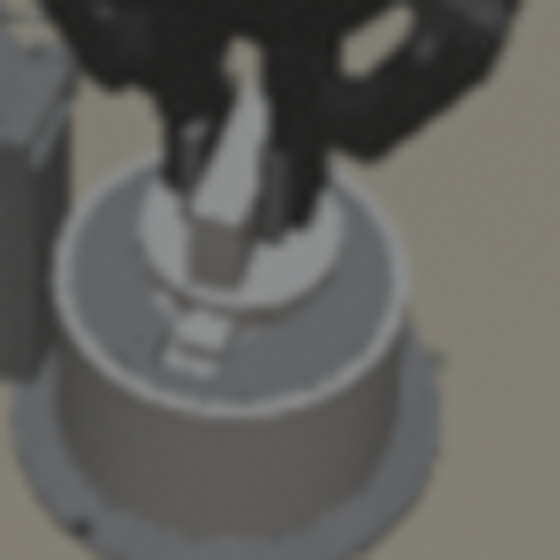

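The cap is free: side forces are zero and it hangs at -0.7 N. I'll lift high and carry it to the tray.

```bash
python3 -m crank '0 0 0 0 0 -2 0.8; 0 0 0 0 0 -5 0.8; 0 0 0 0 0 -9 0.8; 0 0 0 0 0 -9 0.8; 0 0 0 0 0 -9 0.8'; python3 -c "
from h import *
st();go([.5313,-.2702,.20],1.3606);print(ray('side',(343,214),.016))
print(proj('side',[[.5313,-.2702,.016]]),proj('top',[[.5313,-.2702,.016]]))
cv2.imwrite('pics/side12.png',cams.capture('side')[:,:,::-1])
a=cv2.imread('pics/side12.png')[165:345,245:425]
cv2.imwrite('pics/c17.png',cv2.resize(a,None,fx=3.3,fy=3.3,interpolation=cv2.INTER_CUBIC))"
```

```text
t: 15.55
tcp_pos: [0.5433, 0.0177, 0.2017]
tool_rot: [-3.14, 0.0, 1.361]
ft_force: [-0.5, -0.9, -0.6]
opening: 0.156
15.55 [0.5433 0.0177 0.2017] [-3.1402  0.      1.3608] [-0.4665 -0.8507 -0.5932] 0.15614068393843916 [-0.0135  0.0586  1.9446  0.0003  1.1398  0.1964]
rot [-0.1  0.   0. ] shift cm [-28.4    4.83   0.16]
[ 0.5317 -0.2599  0.016 ]
[[343.6174 211.2308]] [[396.5511 270.9326]]
```

View pics/c17.png

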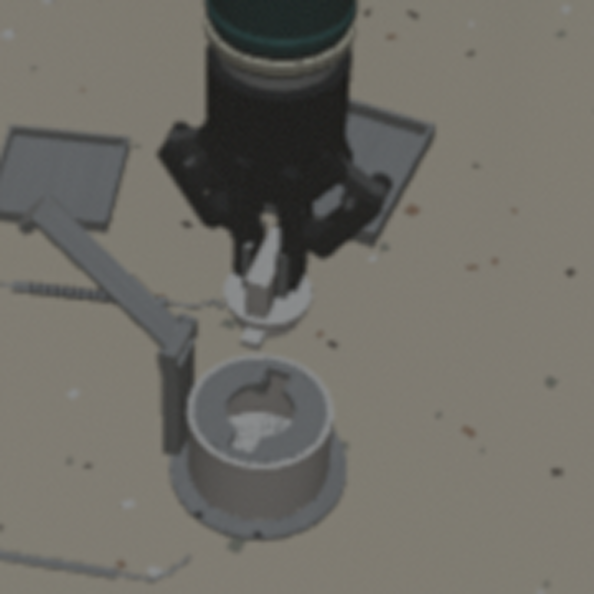

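The cap hangs level below the gripper, the pot is open and the tab is still back. Moving over the tray.

```bash
python3 -m crank '0 0 0 -4 0.7 0 0.8; 0 0 0 -9 1.5 0 0.8; 0 0 0 -14 2.4 0 0.8; 0 0 0 -19 3.2 0 0.8; 0 0 0 -24 4.1 0 0.8; 0 0 0 -28.2 4.8 0 0.8; 0 0 0 -28.2 4.8 0 0.8; 0 0 0 -28.2 4.8 0 0.8'; python3 -m crank '0 0 0 0 0 3 0.8; 0 0 0 0 0 7 0.8; 0 0 0 0 0 10.5 0.8; 0 0 0 0 0 12.5 0.8; 0 0 0 0 0 12.5 0.8; 0 0 0 0 0 12.5 0.8'; python3 -c "
from h import *
st();go([.5313,-.2702,.053],1.3606)
cv2.imwrite('pics/side13.png',cams.capture('side')[:,:,::-1])
a=cv2.imread('pics/side13.png')[145:255,275:425]
cv2.imwrite('pics/c18.png',cv2.resize(a,None,fx=5,fy=5,interpolation=cv2.INTER_CUBIC))"
```

```text
t: 16.6
tcp_pos: [0.5312, -0.2676, 0.2005]
tool_rot: [-3.138, -0.002, 1.36]
ft_force: [0.5, 0.1, -0.9]
opening: 0.157
t: 17.35
tcp_pos: [0.5333, -0.2685, 0.0787]
tool_rot: [3.14, 0.001, 1.361]
ft_force: [0.1, -0.6, -0.8]
opening: 0.158
17.35 [ 0.5333 -0.2685  0.0787] [3.1395 0.0006 1.3611] [ 0.1378 -0.5816 -0.7887] 0.15799928310630773 [-0.5082  0.2858  1.9302  0.0001  0.9234 -0.2986]
rot [0.1 0.  0. ] shift cm [-0.21 -0.17  2.57]
```

View pics/c18.png

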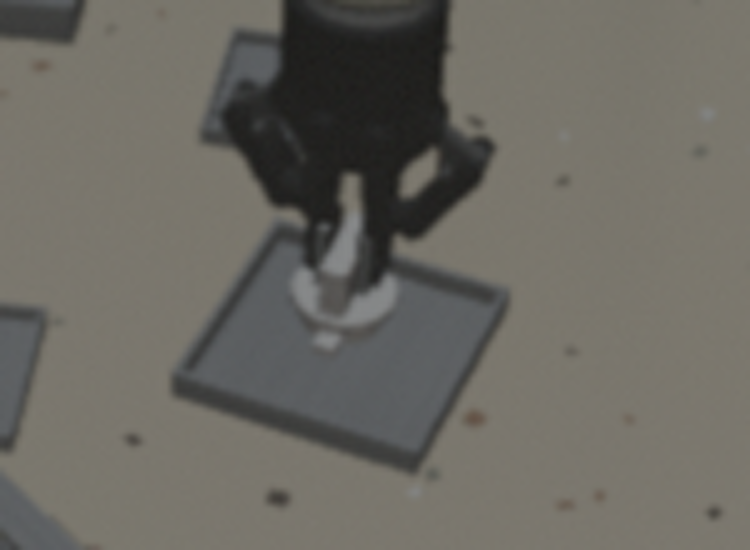

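The cap is over the tray's middle with its lug at (328,342). Lowering carefully.

```bash
python3 -m crank '0 0 0 0 0 0.7 0.8; 0 0 0 0 0 1.4 0.8; 0 0 0 0 0 2.0 0.8; 0 0 0 0 0 2.0 0.8; 0 0 0 0 0 2.0 0.8'; python3 -m crank '0 0 0 0 0 0.15 0.8; 0 0 0 0 0 0.3 0.8; 0 0 0 0 0 0.3 0.8'; python3 -m crank '0 0 0 0 0 0.1 0.8; 0 0 0 0 0 0.2 0.8; 0 0 0 0 0 0.2 0.8'
```

```text
t: 18.02
tcp_pos: [0.5321, -0.2684, 0.0572]
tool_rot: [-3.141, -0.0, 1.36]
ft_force: [0.7, 0.5, -0.3]
opening: 0.156
t: 18.4
tcp_pos: [0.5321, -0.2683, 0.0543]
tool_rot: [-3.141, -0.0, 1.361]
ft_force: [0.1, -0.3, -0.7]
opening: 0.155
t: 18.77
tcp_pos: [0.5323, -0.2684, 0.0527]
tool_rot: [3.142, 0.0, 1.361]
ft_force: [-1.1, 0.8, 1.3]
opening: 0.157
```

```bash
python3 -m crank '0 0 0 0 0 0.1 0.8; 0 0 0 0 0 0.1 0.8'; python3 -c "
from h import *
st()
cv2.imwrite('pics/side14.png',cams.capture('side')[:,:,::-1])
a=cv2.imread('pics/side14.png')[145:255,275:425]
cv2.imwrite('pics/c19.png',cv2.resize(a,None,fx=5,fy=5,interpolation=cv2.INTER_CUBIC))"
```

```text
t: 19.02
tcp_pos: [0.5323, -0.2685, 0.0526]
tool_rot: [3.142, 0.0, 1.361]
ft_force: [-2.9, 1.2, 7.4]
opening: 0.157
19.025 [ 0.5323 -0.2685  0.0526] [3.1416 0.     1.3606] [-2.9442  1.2132  7.4415] 0.15705471587296688 [-0.5089  0.3195  1.9439 -0.      0.8782 -0.2987]
```

View pics/c19.png

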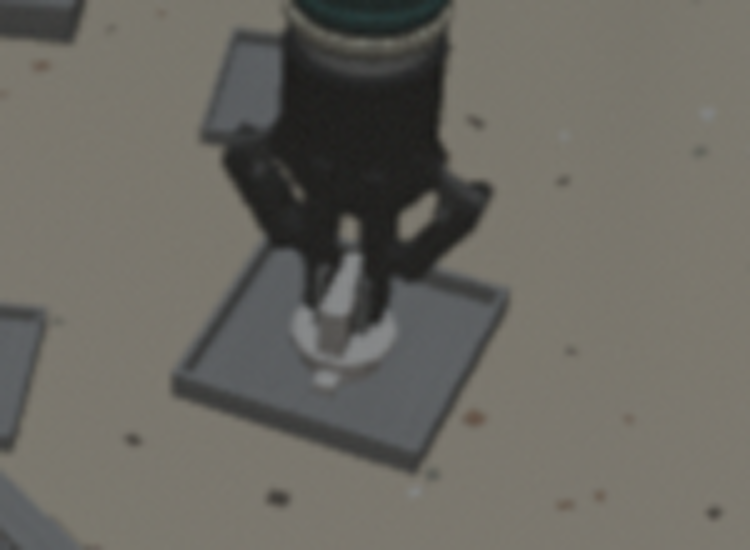

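The cap stands on the tray floor: a 7 N contact at the predicted height. Release and retreat.

```bash
python3 -m crank '0 0 0 0 0 -0.05 1.8; 0 0 0 0 0 -0.05 3.5; 0 0 0 0 0 -0.05 3.5; 0 0 0 0 0 -0.05 3.5; 0 0 0 0 0 -3 3.5; 0 0 0 0 0 -8 3.5; 0 0 0 0 0 -13 3.5; 0 0 0 0 0 -17 3.5'; python3 -m crank '0 0 0 -12 0 0 3.5; 0 0 0 -12 0 0 3.5; 0 0 0 -12 0 0 3.5; 0 0 0 -12 0 0 3.5; 0 0 0 -12 0 0 3.5;0 0 0 -12 0 0 3.5'; python3 -c "
from h import *
st()
cv2.imwrite('pics/side15.png',cams.capture('side')[:,:,::-1])
cv2.imwrite('pics/top15.png',cams.capture('top')[:,:,::-1])
a=cv2.imread('pics/side15.png')[150:350,205:405]
cv2.imwrite('pics/c20.png',cv2.resize(a,None,fx=3,fy=3,interpolation=cv2.INTER_CUBIC))"
```

```text
t: 20.08
tcp_pos: [0.5326, -0.2686, 0.2237]
tool_rot: [3.14, 0.001, 1.361]
ft_force: [0.3, 0.3, -0.4]
opening: 0.407
t: 20.82
tcp_pos: [0.5075, -0.3845, 0.2213]
tool_rot: [-3.141, -0.0, 1.362]
ft_force: [0.7, 0.3, 0.0]
opening: 0.408
20.825 [ 0.5075 -0.3845  0.2213] [-3.1414 -0.0003  1.3622] [0.7205 0.2865 0.05  ] 0.40810268971942304 [-0.6875  0.216   1.7284  0.0002  1.1976 -0.479 ]
```

View pics/c20.png

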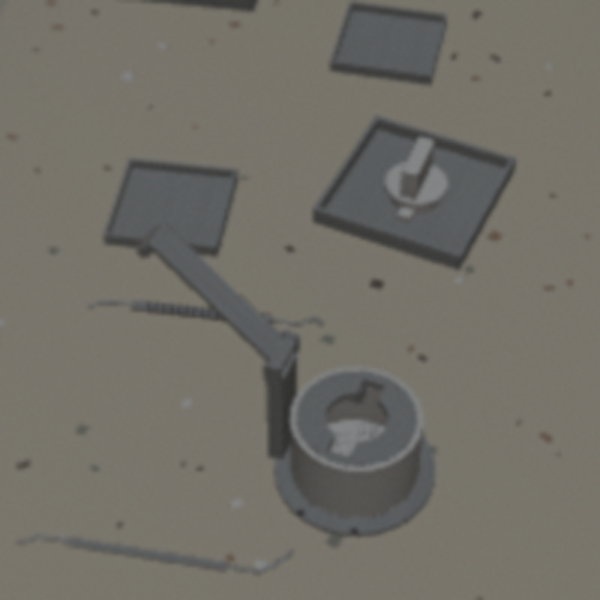

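View pics/top15.png

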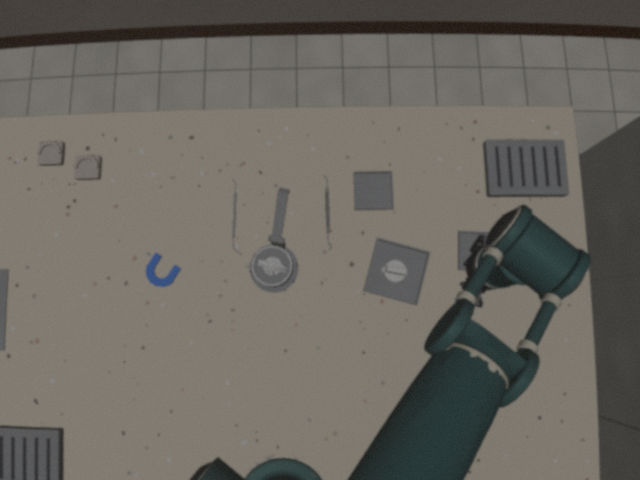

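The cap sits upright in the big tray at (395,271) in the top view. The tab is back, and the instruments at (236,215) and (327,212) and the bite plate at (162,270) have not moved. Handing in.

```bash
python3 -c "
from cell import robot
print(robot.finish_job())"
```

```text
the job is handed in; nothing more can be done
None
```

I opened the pot and set the cap in the largest tray, right way up, then handed the job in at about 21 s.

- **Tab:** I folded it back until the force rose to 13 N at its stop.
- **Cap:** I turned it counter-clockwise until the stop showed in the wrist torque, about 0.4 N m. I then backed off 2° and lifted. Drag was 4 N or less, and it came free.
- **Placing:** I lowered it onto the tray floor and released it once it touched, at 7 N.

**Last checks:** the final pictures show the cap upright near the tray's centre, the tab still folded back, and the instruments and bite plate where they were. The robot touches nothing.

**Two disagreements:**
- The bar started about 35° clockwise of release by my measurement, not the 55–75° stated.
- My rough side-view estimate of the tray centre was 1 cm off the top-view one. I used the top-view value.

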